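Wedge a vase fast in its packing cradle

ROBOT

A 6-joint arm with a two-finger parallel gripper is mounted at the origin on the work surface. World frame = base frame: x ahead of the robot, y to its left, z up, the work surface at z = 0. Lengths are in m, angles in rad, forces in N, time in s.
With the tool pointing down it reaches from about 0.325 to 0.9 m from the base axis. Payload 6.1 kg.
Tool frame: the origin (TCP) lies midway between the tips of the shut fingers; the grasp point (between the pads) lies 19 mm behind it; x points along the fingers, y is the direction in which the jaws open and shut, and the axes are right-handed (so a half turn about x gives the same grasp; the last joint's range is limited). The gripper opens to 85 mm and grips with 20 to 120 N. Pads are 22 mm wide; open, the fingers measure 114 mm over their backs; the gripper's body (76 mm by 85 mm) begins 54 mm behind the grasp point. The pads swing forward as they close: fully open they stand 13 mm farther back than shut.
Start: joints at [-1.283, 0.22, 1.526, -0, 1.395, -0.126], TCP at [0.251, -0.572, 0.231] pointing down, gripper open.
Joint ranges: [-2.98, 2.98], [-0.91, 2.08], [0.09, 2.57], [-1.24, 4.39], [0.2, 2.65], [-2.68, 2.68]. Speed limits (rad/s): [2.57, 2.57, 3.01, 3.14, 3.14, 3.14].

INTERFACE

Orientations are given as [roll, pitch, yaw] about the fixed x, y, z axes, in that order (R = Rz(yaw) Ry(pitch) Rx(roll)).
In Python, from plant import movep, move_l, set_joints, gripper_to, hold, inverse_kinematics, observe, get_image, get_calibration, Unreachable, job_done gives the robot as it stands. Calls block until the motion is done:
- movep(position, orientation): joint-space move of the TCP to a pose.
- move_l(position, feed=0.15, rotation=None, max_force=None): straight line of the TCP; rotation=None keeps the orientation; feed is the mean speed in m/s. With max_force (N) it stops when the force on the tool has changed by that much, and returns True; else False.
- set_joints(angles): joint-space move.
- gripper_to(opening, f_grip=None): finger opening in m; f_grip is the grip in N (None keeps the last); returns when the fingers have stopped.
- hold(seconds).
- inverse_kinematics(position, orientation): joint angles nearest the present ones, or None.
- observe(): the state.
- get_image(name): name is "side" or "top" or "wrist"; returns (picture, depth): 480x640x3 uint8, red, green, blue; 480x640 float32, m along the optical axis (not along the pixel's ray), 0 where there is no reading.
- get_calibration(name): a dict with "intrinsics" (3x3 intrinsics, pixels), "dist_coeffs" ([k1, k2, p1, p2, k3] as OpenCV has them; the pictures are not rectified), "world_from_camera" (4x4, takes a point from camera to world coordinates). Camera axes: x right, y down, z forward; pixel columns grow to the right and rows downward; lengths in m; the calibration is good to about 2 mm. A picture is of the moment at which its call begins: read the wrist's pose just before it. get_calibration takes no time and is no camera call; for the wrist camera it gives the pose at the moment of the call.
A pose or a line that the arm cannot do raises Unreachable and nothing moves.
- job_done(): hands the job in, once; it reports no verdict.
The state is a dict: "time_s": time; "q": joint angles; "joint_velocities": joint speeds; "joint_torque": joint torques, N m; "eef_pos": TCP position; "tcp_rot": TCP orientation; "ft_force": force on the tool from outside, world axes, zero at the start; "torque": the same for the moment, N m; "opening": finger opening in m.
Only numpy, scipy, OpenCV 4.12 (cv2) and the standard library are available. Lean on these libraries where they do the work, as an engineer would, in place of code of your own. Each camera call takes 0.05 s, during which the arm holds its last target. There are 200 camera calls.

TASK

Take the wooden wedge out of its holder and stand it, thin end down, in the slot of the packing cradle, and let go. Then take the round wooden tamper by its handle and tap the wedge's head down with the tamper's flat foot, in at least two separate taps with the tamper lifted clear between them, until the wedge goes no further and the vase is held tight between the sliding jaw and the V seat; tap gently, the vase is glass, and drive the wedge only with the tamper, not with the fingers. Finally stand the tamper upright on the bench again, and leave the carton, the tumbler and the tape roll alone.

Things in the scene. Friction and masses are not known exactly. Their poses are not given: they have to be found in the camera images.
- cradle: Fixed pale wooden packing cradle. Base plate 120 (x) by 235 (y) by 18 mm thick; origin on the bench, 22.5 mm towards +y from the centre of the plate; z up. Along its y axis from -y to +y: the V seat, the vase, the sliding jaw, the wedge slot, the fixed end block.
- slot (a point): Nominal middle of the wedge slot's mouth, 90 mm above the bench, level with the tops of jaw (-y side) and end block (+y side); axes as the cradle's. Both faces slope: the slot narrows 1 mm per 6 mm of depth, like the wedge. Its mouth is at first 13.5 to 20 mm wide in y (not known better), its middle up to 2 mm off in y. Cheeks on the end block, 8 mm below the mouth, leave 42 mm in x.
- jaw: Sliding wooden jaw of the cradle, 38 mm wide, cork pad towards the vase; it slides along the cradle's y only, with about 4 N of friction. Origin on the base plate (18 mm above the bench), straight below the upper edge of its slot face, so that edge is 72 mm above the origin. Starts 1 to 2 mm from where the vase will stop it; the wedge pushes it towards -y.
- vase: Green glass vase, 0.5 kg, 146 mm tall, foot 68 mm across, widest 82 mm; origin at the centre of its foot. It stands loose on the base plate, a millimetre or so from its V seat. A force of more than 45 N from the jaw would crack it; held tight means at least 10 N left on it.
- wedge_mid (a point): The wooden wedge, half-way up its 110 mm; z up to its head, x along its width. 36 mm wide in x with parallel sides (grip these near the head); in y 10 mm thick at the tip, 1 mm more per 6 mm up to 27 mm, both faces sloping alike (fits either way round); about 80 g. It starts upright, thin end down, loose in a holder block whose pocket is 35 mm deep.
- wedge_tip (a point): Centre of the wedge's tip; axes as wedge_mid. Set in the slot with a light push (2 to 3 N) it rests 15 to 60 mm below the mouth and stays standing. Tapped, it goes 4 to 20 mm further until it stops, 31 to 68 mm below the mouth. Sliding takes about 5 to 9 N on the head; past the stop the force climbs steeply, and 12 to 20 N is plenty.
- rack: Wooden holder block of the wedge, fixed, 90 by 80 mm and 45 mm tall; origin at the centre of its underside, x along the wedge's width.
- tamper_mid (a point): The round wooden tamper, 60 mm above its flat foot; it stands upright on the bench, 124 mm tall, about 0.35 kg. Head 48 mm across from 0 to 45 mm height, handle 28 mm across from 45 to 110 mm, knob 32 mm across on top. z points to the knob.
- carton: Bystander: closed cardboard box 90 by 70 by 60 mm, origin under its centre.
- tumbler: Bystander: amber glass tumbler 66 mm across, 85 mm tall, origin under its centre.
- tape: Bystander: clear roll 90 mm across, 45 mm tall, lying flat, origin under its centre.

How it is judged:
On the way, in this order (a step that is already met when the one before it is completed fails the run):
1. the wedge stands in the slot, let go, not yet driven tight (x of wedge_mid in the frame of slot between -0.006 and 0.006 m and y of wedge_mid in the frame of slot between -0.01 and 0.01 m and z of wedge_mid in the frame of slot below 0.04 m and angle between wedge_mid's own z axis and vertical below 0.14 rad and contact force between the fingers and wedge below 0.1 N and linear speed of wedge below 0.02 m/s and contact force between jaw and vase below 3 N), for 0.2 s.
2. the tamper taps the wedge (contact force between tamper and wedge above 2 N).
3. the tamper is lifted clear of the wedge (contact force between tamper and wedge below 0.05 N and distance between tamper_mid and wedge_mid above 0.119 m), for 0.05 s.
4. a further tap, after which the vase is held tight (contact force between tamper and wedge above 2 N and contact force between jaw and vase above 10 N).
At the end, for the whole second after the job is handed in: Wedge upright (8 deg) in the slot, within 6 mm of its middle in x, 10 mm in y, its mid no more than 40 mm above the mouth, so jammed that the jaw presses the vase with 10 N or more; vase upright (6 deg); tamper released, upright (6 deg) on the bench; all at rest (x of wedge_mid in the frame of slot between -0.006 and 0.006 m and y of wedge_mid in the frame of slot between -0.01 and 0.01 m and z of wedge_mid in the frame of slot below 0.04 m and angle between wedge_mid's own z axis and vertical below 0.14 rad and contact force between jaw and vase above 10 N and contact force between wedge and jaw above 10 N and linear speed of wedge below 0.01 m/s and angle between each of tamper_mid, vase's own z axis and vertical below 0.1 rad and height (world z) of tamper_mid below 0.066 m and linear speed of tamper below 0.02 m/s); the robot touches nothing.
It fails at once if the jaw presses on the vase with more than 45 N (the glass cracks) (contact force between jaw and vase above 45 N).
It fails at once if the wedge is driven tight with the fingers instead of the tamper (contact force between the fingers and wedge above 0.5 N and contact force between jaw and vase above 4 N).
It fails at once if the fingers or the tamper strike the vase (contact force between any of the fingers, tamper and vase above 2 N).
It fails at once if the vase is shifted more than 12 mm or tipped (distance of vase from where it was at the start of the episode above 0.012 m or angle between vase's own z axis and vertical above 0.25 rad).
It fails at once if a bystander is moved more than 30 mm (distance of any of carton, tumbler, tape from where it was at the start of the episode above 0.03 m).
It also fails if it takes over 64 s, if anything falls off the work surface, if the arm or the gripper's body presses on something with over 40 N, if the wrist force passes 120 N, or if a joint passes its speed limit or range.

## Working session

There is one attempt and no reset: what is moved stays moved. The work goes in short steps, each a Python script; the robot and the scene stay as the last script left them, time stands still between calls to the robot, and variables do not carry over. Pictures are saved under pics/ and viewed, about 8 in all and at most 12, crops included, and the job is handed in when it is done.

```bash
ls; mkdir -p pics
cat > h.py <<'E'
import numpy as np, cv2
from plant import *
def cloud(name, cal=None):
    c=cal or get_calibration(name); img,d=get_image(name)
    K=np.array(c["intrinsics"]);D=np.array(c["dist_coeffs"]);T=np.array(c["world_from_camera"])
    v,u=np.mgrid[0:480,0:640]
    n=cv2.undistortPoints(np.stack([u,v],-1).reshape(-1,1,2).astype(np.float64),K,D).reshape(480,640,2)
    P=np.concatenate([n*d[...,None],d[...,None]],-1)@T[:3,:3].T+T[:3,3]
    P[d<=0]=np.nan
    return img,d,P,n,T
def ray_z(n,T,u,v,z):
    r=T[:3,:3]@np.array([*n[int(v),int(u)],1.]); return T[:3,3]+r*(z-T[2,3])/r[2]
def save(name,img): cv2.imwrite("pics/"+name+".png",cv2.cvtColor(img,cv2.COLOR_RGB2BGR))
E
python3 - <<'E'
from h import *
print(observe())
for n in("top","side"):
    img,d,P,nn,T=cloud(n); save(n+"0",img); np.savez("pics/"+n+"0.npz",img=img,d=d,P=P,n=nn,T=T)
    print(n,T.round(3).tolist(),(d>0).mean())
E
```

```text
pics
{'time_s': 0.0, 'q': array([-1.28310489e+00,  2.21245571e-01,  1.52763726e+00, -2.70966272e-06,
        1.39471133e+00, -1.26130024e-01]), 'joint_velocities': array([-0.00048002,  0.00111934,  0.00117347, -0.00089658,  0.00030696,
       -0.000452  ]), 'joint_torque': array([-4.56890175e-04, -4.96907794e+01, -3.89389193e+01, -1.13983808e-04,
        1.10507326e-02,  2.21475062e-05]), 'eef_pos': array([ 0.25111993, -0.57165208,  0.23017337]), 'tcp_rot': array([-1.69559395,  1.56879482,  1.85982064]), 'ft_force': array([-0.13653431,  0.39749338,  0.21567421]), 'torque': array([0.03141122, 0.00428805, 0.04209045]), 'opening': 0.08552619502288862}
top [[-0.026, -0.99, 0.137, 0.503], [-1.0, 0.028, 0.013, -0.013], [-0.016, -0.136, -0.991, 0.961], [0.0, 0.0, 0.0, 1.0]] 0.9960188802083333
side [[0.978, -0.139, 0.155, 0.456], [-0.207, -0.577, 0.79, -0.852], [-0.02, -0.805, -0.593, 0.731], [0.0, 0.0, 0.0, 1.0]] 0.9959212239583334
```

View pics/top0.png

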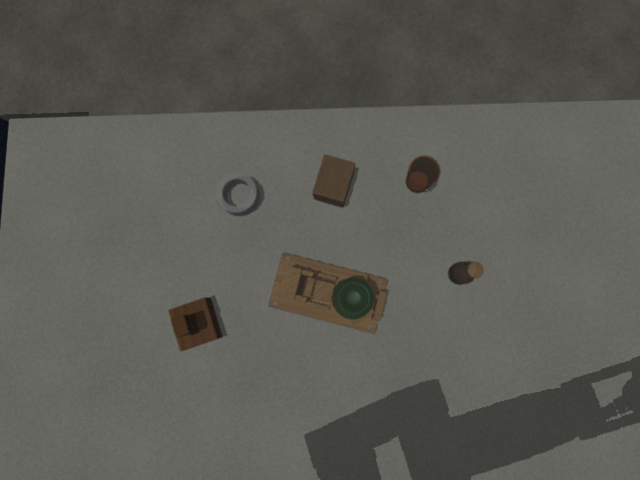

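View pics/side0.png

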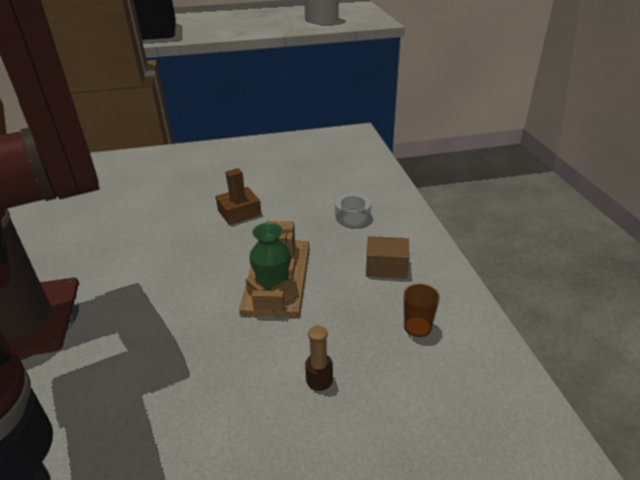

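The top view shows the cradle at about (330,292), vase (353,297), wedge rack (195,323), tamper (465,271), tape (238,194), carton (334,180) and tumbler (422,174). The side view confirms the wedge standing in its rack at (236,190) and the tamper upright at (318,357).

Run:
```python
from h import *
for nm in("top","side"):
    z=np.load(f"pics/{nm}0.npz");P=z["P"]
    boxes=dict(top=dict(rack=(160,290,230,360),cradle=(260,245,395,340),tamper=(440,255,495,292)),side=dict(rack=(210,160,265,225),tamper=(300,320,340,395)))[nm]
    for k,(a,b,c,d) in boxes.items():
        Q=P[b:d,a:c].reshape(-1,3);Q=Q[~np.isnan(Q[:,0])]
        for lo in np.arange(0.01,0.16,.01):
            m=(Q[:,2]>lo)&(Q[:,2]<lo+.01)
            if m.sum()>4: print(nm,k,lo.round(3),m.sum(),np.median(Q[m],0).round(3),Q[m].min(0).round(3)[:2],Q[m].max(0).round(3)[:2])
# wedge crop, top
z=np.load("pics/top0.npz");c=z["img"][240:370,150:400];save("crop",cv2.resize(np.clip(c.astype(float)*2,0,255).astype(np.uint8),None,fx=3,fy=3,interpolation=2))
```

```text
top rack 0.01 56 [0.481 0.254 0.014] [0.418 0.238] [0.521 0.292]
top rack 0.02 49 [0.482 0.255 0.025] [0.417 0.236] [0.521 0.296]
top rack 0.03 45 [0.458 0.246 0.037] [0.415 0.235] [0.521 0.303]
top rack 0.04 1255 [0.469 0.277 0.046] [0.413 0.236] [0.521 0.338]
top rack 0.05 34 [0.467 0.28  0.053] [0.426 0.248] [0.51  0.319]
top rack 0.06 24 [0.471 0.279 0.065] [0.452 0.273] [0.487 0.285]
top rack 0.07 25 [0.469 0.279 0.075] [0.448 0.273] [0.487 0.288]
top rack 0.08 24 [0.468 0.277 0.085] [0.453 0.273] [0.487 0.283]
top rack 0.09 27 [0.468 0.277 0.094] [0.447 0.271] [0.487 0.29 ]
top rack 0.1 29 [0.468 0.276 0.105] [0.446 0.271] [0.488 0.293]
top rack 0.11 82 [0.467 0.28  0.119] [0.447 0.27 ] [0.486 0.304]
top rack 0.12 220 [0.467 0.287 0.122] [0.447 0.27 ] [0.486 0.305]
top cradle 0.01 1875 [0.528 0.024 0.019] [ 0.436 -0.12 ] [0.614 0.135]
top cradle 0.02 1009 [0.528 0.024 0.021] [ 0.439 -0.117] [0.614 0.135]
top cradle 0.03 205 [0.524 0.022 0.035] [ 0.477 -0.097] [0.57  0.067]
top cradle 0.04 30 [0.535 0.058 0.045] [ 0.473 -0.099] [0.559 0.066]
top cradle 0.05 333 [ 0.497 -0.091  0
[... 2571 characters left out ...]
533 -0.304] [ 0.579 -0.28 ]
side tamper 0.04 304 [ 0.553 -0.29   0.045] [ 0.533 -0.303] [ 0.58  -0.259]
side tamper 0.05 72 [ 0.554 -0.29   0.055] [ 0.543 -0.294] [ 0.57  -0.279]
side tamper 0.06 71 [ 0.555 -0.29   0.065] [ 0.543 -0.295] [ 0.57  -0.279]
side tamper 0.07 66 [ 0.554 -0.29   0.075] [ 0.543 -0.295] [ 0.57 -0.28]
side tamper 0.08 69 [ 0.555 -0.29   0.085] [ 0.543 -0.294] [ 0.57 -0.28]
side tamper 0.09 69 [ 0.555 -0.29   0.095] [ 0.543 -0.294] [ 0.568 -0.279]
side tamper 0.1 62 [ 0.555 -0.29   0.105] [ 0.543 -0.293] [ 0.568 -0.279]
side tamper 0.11 113 [ 0.554 -0.289  0.117] [ 0.541 -0.296] [ 0.572 -0.263]
side tamper 0.12 159 [ 0.556 -0.281  0.122] [ 0.543 -0.294] [ 0.57  -0.265]
```

View pics/crop.png

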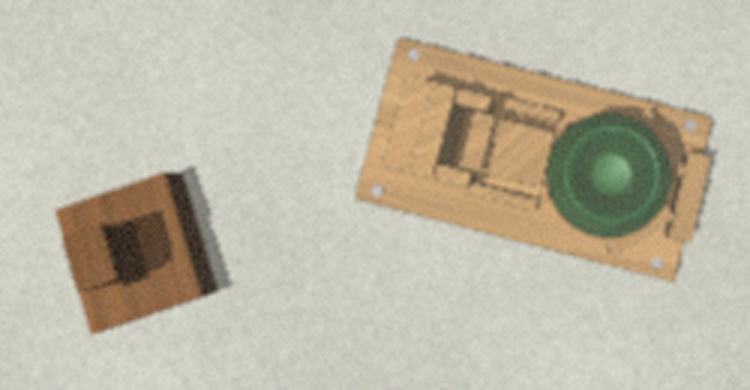

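The enlarged crop shows the cradle turned about -13° with the dark slot gap at crop (455,135), the V seat at the right, and the rack turned about +18° with the pocket and wedge at crop (75–170, 215–290). I'll take closer wrist views of the slot, then the wedge.

```bash
cat >> h.py <<'E'
import warnings; warnings.filterwarnings("ignore")
from scipy.spatial.transform import Rotation as Ro
def ori(a):  # tool down, jaw axis (tool y) at world angle a
    c,s=np.cos(a),np.sin(a)
    return Ro.from_matrix(np.array([[0,c,s],[0,s,-c],[-1,0,0]])).as_euler("xyz")
E
python3 - <<'E'
from h import *
for nm,p,a in(("slot",(0.53,0.065,.32),-13),("rack",(.4665,.287,.30),18)):
    best=None
    for k in(0,180,-180):
        q=inverse_kinematics(p,ori(np.radians(a+k)))
        print(nm,k,None if q is None else np.round(q,2))
E
```

```text
slot 0 [-0.03 -0.04  1.64 -0.    1.54  0.2 ]
slot 180 None
slot -180 None
rack 0 [ 0.41 -0.    1.64 -0.    1.5   0.09]
rack 180 None
rack -180 None
```

Run:
```python
from h import *
move_l((.25,-.57,.32))
for nm,p,a in(("slot",(0.50,0.065,.32),-13),("rack",(.44,.287,.30),18)):
    movep(p,ori(np.radians(a))); hold(.3)
    c=get_calibration("wrist"); img,d,P,n,T=cloud("wrist",c); np.savez(f"pics/w_{nm}.npz",img=img,d=d,P=P,n=n,T=T)
    save("w_"+nm,np.clip(img.astype(float)*1.6,0,255).astype(np.uint8)); print(nm,observe()["time_s"],observe()["eef_pos"],T.round(3).tolist())
```

```text
slot 3.6167 [0.50006674 0.06471177 0.31998174] [[0.974, -0.216, -0.065, 0.516], [-0.226, -0.933, -0.28, 0.135], [-0.0, 0.287, -0.958, 0.463], [0.0, 0.0, 0.0, 1.0]]
rack 4.8833 [0.44051507 0.28623502 0.30012732] [[0.952, 0.294, 0.088, 0.417], [0.307, -0.912, -0.273, 0.354], [-0.0, 0.287, -0.958, 0.443], [0.0, 0.0, 0.0, 1.0]]
```

View pics/w_slot.png

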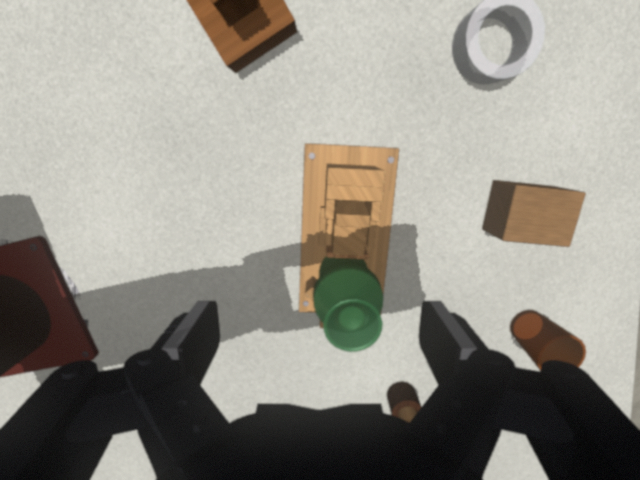

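View pics/w_rack.png

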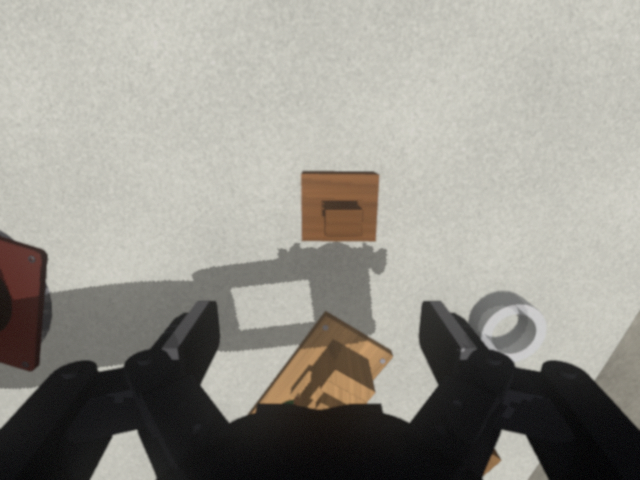

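The slot view shows the slot mouth at about (352,212) between end block and jaw, with the vase at (350,305). The rack view shows the wedge head at (343,220), parallel to the image axes, so the rack yaw of about 18° is right. I'll measure the head from all views and grab a closer slot view.

Run:
```python
from h import *
def rect(Q): 
    r=cv2.minAreaRect((Q[:,:2]*1000).astype(np.float32)); return np.round(r[0],1),np.round(r[1],1),round(r[2],1)
near=lambda P,c,r: (np.hypot(P[...,0]-c[0],P[...,1]-c[1])<r)
for nm in("top0","side0","w_rack"):
    P=np.load(f"pics/{nm}.npz")["P"]
    m=near(P,(.467,.287),.04)&(P[...,2]>.114)&(P[...,2]<.13)
    print(nm,"head",m.sum(),np.median(P[m][:,2]).round(4),rect(P[m]),P[m].mean(0).round(4))
    m=near(P,(.467,.287),.08)&(P[...,2]>.042)&(P[...,2]<.05)
    print(nm,"rack",rect(P[m]))
    m=near(P,(.557,-.279),.04)&(P[...,2]>.115)&(P[...,2]<.13)
    if m.sum()>20: print(nm,"tamper",rect(P[m]))
a=np.radians(-13); u=np.array([-np.sin(a),np.cos(a)])
S=np.array([.54,.066])
tcp=S-.06*u
movep((*tcp,.27),ori(a)); move_l((*tcp,.205)); hold(.3)
c=get_calibration("wrist"); img,d,P,n,T=cloud("wrist",c); np.savez("pics/w_slot2.npz",img=img,d=d,P=P,n=n,T=T)
save("w_slot2",np.clip(img[80:400,160:560].astype(float)*1.8,0,255).astype(np.uint8).repeat(2,0).repeat(2,1)[:600]); print(observe()["time_s"],observe()["ft_force"])
for nm in("top0","w_slot","w_slot2"):
    P=np.load(f"pics/{nm}.npz")["P"]
    m=near(P,(.53,.03),.16)&(P[...,2]>.014)&(P[...,2]<.022)
    print(nm,"plate",rect(P[m]))
    m=near(P,S,.06)&(P[...,2]>.086)&(P[...,2]<.095)
    print(nm,"mouth",m.sum(),rect(P[m]))
```

```text
top0 head 289 0.1211 (array([466.4, 287.4]), array([35.5, 27.8]), 17.2) [0.4666 0.2867 0.121 ]
top0 rack (array([466.6, 287.8]), array([90.4, 81.9]), 17.2)
top0 tamper (array([ 558.7, -277.9]), array([31. , 30.4]), 46.4)
side0 head 105 0.1191 (array([463.6, 288. ]), array([36.8, 31.9]), 22.1) [0.4638 0.2853 0.1189]
side0 rack (array([463.1, 287.9]), array([92.2, 84.8]), 17.1)
side0 tamper (array([ 556.1, -280.5]), array([29.4, 30.6]), 57.1)
w_rack head 1052 0.1207 (array([463.2, 288.3]), array([35.5, 27.2]), 17.9) [0.4627 0.2887 0.1206]
w_rack rack (array([463.4, 288.2]), array([89.6, 81.1]), 17.0)
6.95 [-0.47643382 -0.20638541  0.26540899]
top0 plate (array([525.5,   7.7]), array([235. , 120.1]), 74.1)
top0 mouth 665 (array([542.4,  67.6]), array([63.9, 62. ]), 73.5)
w_slot plate (array([522.1,   6.6]), array([235.5, 120.5]), 74.2)
w_slot mouth 2266 (array([539.1,  66.3]), array([64. , 62.3]), 74.2)
w_slot2 plate (array([522.6,   6.3]), array([235.8, 119.4]), 74.1)
w_slot2 mouth 5036 (array([539.3,  66.1]), array([63.7, 61.7]), 74.2)
```

View pics/w_slot2.png

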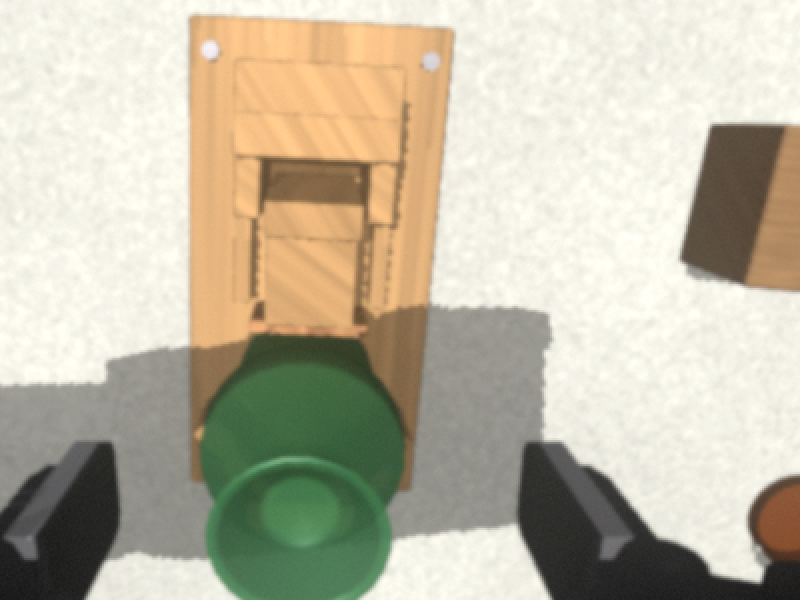

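The closer view shows the end-block edge at crop row ~158, the jaw's upper edge at ~202, and the slot opening between them at columns 262–367. I'll take the gap profile in the cradle frame from the depth.

Run:
```python
from h import *
z=np.load("pics/w_slot2.npz");P=z["P"];img=z["img"]
th=np.radians(74.15);u=np.array([np.cos(th),np.sin(th)]);x=np.array([np.sin(th),-np.cos(th)])
C=np.array([.5225,.0064]);O=C+.0225*u
xy=P[...,:2]-O;X=xy@x;Y=xy@u;Z=P[...,2]
top=(Z>.08)&(Z<.1)
m=top&(abs(X)<.013)
ys=Y[m];h,e=np.histogram(ys,bins=np.arange(0,.1,.001));
print([(round(b*1000),int(c)) for b,c in zip(e,h)])
print("X mean ends",X[top&(Y>.0)].min(),X[top].max())
m=(abs(X)<.003)&(Y>0)&(Y<.1)
for r in sorted(set(np.where(m)[0])):
    k=m[r]; print(r,Y[r][k].mean().round(4),Z[r][k].mean().round(4),img[r][k].mean(0).round())
```

```text
[(0, 0), (1, 0), (2, 0), (3, 0), (4, 0), (5, 0), (6, 0), (7, 5), (8, 45), (9, 44), (10, 43), (11, 44), (12, 46), (13, 45), (14, 44), (15, 47), (16, 45), (17, 40), (18, 46), (19, 48), (20, 47), (21, 71), (22, 54), (23, 0), (24, 0), (25, 0), (26, 0), (27, 0), (28, 0), (29, 0), (30, 0), (31, 0), (32, 0), (33, 0), (34, 0), (35, 0), (36, 6), (37, 30), (38, 52), (39, 46), (40, 51), (41, 51), (42, 45), (43, 53), (44, 50), (45, 51), (46, 52), (47, 50), (48, 52), (49, 48), (50, 52), (51, 50), (52, 50), (53, 51), (54, 48), (55, 53), (56, 48), (57, 54), (58, 51), (59, 53), (60, 51), (61, 54), (62, 51), (63, 53), (64, 50), (65, 51), (66, 55), (67, 53), (68, 55), (69, 54), (70, 47), (71, 18), (72, 0), (73, 0), (74, 0), (75, 0), (76, 0), (77, 0), (78, 0), (79, 0), (80, 0), (81, 0), (82, 0), (83, 0), (84, 0), (85, 0), (86, 0), (87, 0), (88, 0), (89, 0), (90, 0), (91, 0), (92, 0), (93, 0), (94, 0), (95, 0), (96, 0), (97, 0), (98, 0)]
X mean ends -0.03161068906657471 0.32183957109271594
87 0.0996 0.0008 [140. 139. 132.]
88 0.0988 0.0003 [140. 138. 131.]
89 0.0978 0.0007 [134. 130. 121.]
90 0.0948 0.0
[... 3208 characters left out ...]
 70.]
185 0.0187 0.0906 [132. 103.  70.]
186 0.0179 0.0906 [132. 103.  71.]
187 0.0172 0.0906 [133. 103.  71.]
188 0.0164 0.0902 [133. 104.  71.]
189 0.0155 0.0897 [133. 104.  71.]
190 0.0149 0.0901 [133. 103.  71.]
191 0.0141 0.0902 [133. 103.  71.]
192 0.0134 0.0905 [132. 103.  71.]
193 0.0125 0.0895 [133. 104.  71.]
194 0.0118 0.0898 [132. 103.  71.]
195 0.0111 0.09 [131. 102.  70.]
196 0.0103 0.09 [131. 102.  70.]
197 0.0096 0.0902 [130. 101.  69.]
198 0.0087 0.0896 [122.  95.  65.]
199 0.0069 0.0833 [114.  89.  60.]
200 0.0036 0.0687 [122.  95.  65.]
201 0.0028 0.0688 [131. 102.  70.]
202 0.002 0.0688 [134. 105.  72.]
203 0.0012 0.0691 [135. 105.  73.]
204 0.0003 0.0688 [135. 106.  73.]
```

The jaw edge is at Y=21.5 mm and the end-block edge at Y=37.5 mm, giving a gap of 16 mm with its middle at Y=29.5 mm. Next I grasp the wedge, lift it and look at how it sits in the grip.

```bash
cat >> h.py <<'E'
th=np.radians(74.15);U=np.array([np.cos(th),np.sin(th)]);X=np.array([np.sin(th),-np.cos(th)])
O=np.array([.5225,.0064])+.0225*U; SLOT=O+.0295*U; AC=th-np.pi/2
W=np.array([.4633,.2882]); AW=np.radians(17.2)
E
python3 - <<'E'
from h import *
move_l((*observe()["eef_pos"][:2],.27),feed=.3)
movep((*W,.19),ori(AW)); print(move_l((*W,.086),feed=.12,max_force=8))
gripper_to(.03,30); o=observe(); print(o["opening"],o["ft_force"],o["eef_pos"])
move_l((*W,.22),feed=.12); hold(.2)
o=observe(); print(o["time_s"],o["opening"],o["ft_force"])
movep((*(SLOT),.225),ori(AC)); hold(.4)
c=get_calibration("wrist"); img,d,P,n,T=cloud("wrist",c); np.savez("pics/w_held.npz",img=img,d=d,P=P,n=n,T=T)
save("w_held",np.clip(img[80:400,160:560].astype(float)*1.8,0,255).astype(np.uint8).repeat(2,0).repeat(2,1)[:600])
print(observe()["time_s"],observe()["eef_pos"])
E
```

```text
False
0.03547099508170904 [-0.96734808 -0.54148433  2.57949562] [0.46355186 0.28837771 0.0864818 ]
11.4583 0.03594664185318504 [-0.16102332  0.02019409 -0.96970662]
12.8667 [0.5366413  0.05694622 0.22500176]
```

View pics/w_held.png

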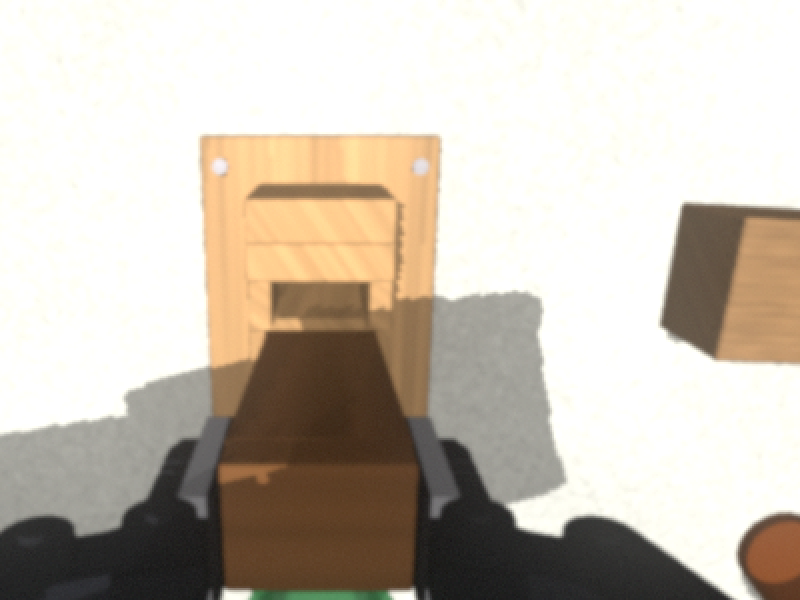

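The wedge is held squarely between the pads, its head at crop (318,525) and its tip edge at row ~332, right behind the slot mouth at (320,300). I'll compute the held-wedge pose against the slot from this same picture.

Run:
```python
from h import *
z=np.load("pics/w_held.npz");P=z["P"];img=z["img"];d=z["d"]
xy=P[...,:2]-SLOT;x=xy@X;y=xy@U;Z=P[...,2]
m=(abs(x)<.012)&(abs(y)<.03)&(Z>.13)
f=m&(Z<.245)
hd=m&(Z>.25); print("Z max",Z[m].max())
h,e=np.histogram(Z[m],bins=np.arange(.13,.29,.005)); print(list(zip(e.round(3),h)))
for lo in np.arange(.13,.28,.01):
    k=m&(Z>=lo)&(Z<lo+.01)
    kk=(abs(x)<.03)&(abs(y)<.03)&(Z>=lo)&(Z<lo+.01)
    if k.sum()>5: print(lo.round(3),k.sum(),"y %.4f..%.4f med %.4f"%(y[k].min(),y[k].max(),np.median(y[k])),"x %.4f %.4f"%(np.percentile(x[kk],2),np.percentile(x[kk],98)))
zt=np.median(Z[m&(Z>Z[m].max()-.004)]);print("head z",zt)
k=(abs(x)<.012)&(Z>.085)&(Z<.095); print("blk edge y",y[k&(y>0)].min(), "jaw top", y[k&(y<0)].max() if (k&(y<0)).any() else None)
for lo,hi in((.0,.05),):
    k=(abs(x)<.05)&(Z>.085)&(Z<.095)&(y>.012)&(y<.05); print("block x",x[k].min(),x[k].max())
```

```text
Z max 0.3278084159687465
[(np.float64(0.13), np.int64(0)), (np.float64(0.135), np.int64(0)), (np.float64(0.14), np.int64(0)), (np.float64(0.145), np.int64(22)), (np.float64(0.15), np.int64(52)), (np.float64(0.155), np.int64(70)), (np.float64(0.16), np.int64(67)), (np.float64(0.165), np.int64(68)), (np.float64(0.17), np.int64(75)), (np.float64(0.175), np.int64(84)), (np.float64(0.18), np.int64(96)), (np.float64(0.185), np.int64(93)), (np.float64(0.19), np.int64(103)), (np.float64(0.195), np.int64(119)), (np.float64(0.2), np.int64(123)), (np.float64(0.205), np.int64(132)), (np.float64(0.21), np.int64(155)), (np.float64(0.215), np.int64(155)), (np.float64(0.22), np.int64(178)), (np.float64(0.225), np.int64(189)), (np.float64(0.23), np.int64(211)), (np.float64(0.235), np.int64(236)), (np.float64(0.24), np.int64(264)), (np.float64(0.245), np.int64(267)), (np.float64(0.25), np.int64(402)), (np.float64(0.255), np.int64(4017)), (np.float64(0.26), np.int64(435)), (np.float64(0.265), np.int64(0)), (np.float64(0.27), np.int64(0)), (np.float64(0.275), np.int64(0)), (np.float64(0.28), np.int64(0))]
0.14 22 y 0.0047..0.0050 med 0.0049 x -0.0161 0.0164
0.15 122 y 0.0049..0.0060 med 0.0055 x -0.0177 0.0167
0.16 135 y 0.0055..0.0067 med 0.0063 x -0.0177 0.0168
0.17 159 y 0.0064..0.0077 med 0.0072 x -0.0177 0.0167
0.18 189 y 0.0074..0.0086 med 0.0080 x -0.0178 0.0165
0.19 222 y 0.0081..0.0095 med 0.0088 x -0.0178 0.0165
0.2 255 y 0.0090..0.0104 med 0.0097 x -0.0180 0.0166
0.21 310 y 0.0098..0.0113 med 0.0105 x -0.0182 0.0164
0.22 367 y 0.0106..0.0122 med 0.0114 x -0.0183 0.0163
0.23 447 y 0.0114..0.0131 med 0.0122 x -0.0288 0.0283
0.24 531 y 0.0122..0.0142 med 0.0131 x -0.0292 0.0292
0.25 4419 y -0.0136..0.0146 med 0.0038 x -0.0235 0.0230
0.26 435 y -0.0122..0.0142 med 0.0026 x -0.0249 0.0252
head z 0.3253646550344166
blk edge y 0.00809057841512172 jaw top -0.006884578288574827
block x -0.03168726424134548 0.030617634356019306
```

Held wedge: upright, tip centre about -0.1 mm in y and within 0.3 mm of the block in x, tip 77 mm below the TCP. I'm inserting it straight down with a light force stop.

Run:
```python
from h import *
p=observe()["eef_pos"][:2]
print(move_l((*p,.172),feed=.12,max_force=10)); hold(.2); print(observe()["ft_force"])
r=move_l((*p,.108),feed=.02,max_force=2.5); o=observe(); print(r,o["eef_pos"],o["ft_force"],o["torque"],"tip depth",(.09-(o["eef_pos"][2]-.077))*1000)
```

```text
False
[ 0.10628156 -0.03973867 -1.02926013]
True [0.53671809 0.05705417 0.13015609] [ 2.25101733 -0.6693725   0.84118822] [ 0.02921305 -0.37345865 -0.04238721] tip depth 36.843908261448746
```

Depth 36.8 mm matches the 36 mm expected, but there is a 2.3 N sideways force along cradle x. I'll ease it out by shifting 1.5 mm and reseat before releasing.

Run:
```python
from h import *
p=observe()["eef_pos"]
move_l((*p[:2],p[2]+.003),feed=.02); hold(.15); f=observe()["ft_force"]; print("up",f, f[:2]@X,f[:2]@U)
q=p[:2]+X*.0015
move_l((*q,p[2]+.003),feed=.02); hold(.15); f=observe()["ft_force"]; print("shift",f, f[:2]@X,f[:2]@U)
r=move_l((*q,.108),feed=.015,max_force=3); o=observe(); f=o["ft_force"]; print(r,o["eef_pos"],f,f[:2]@X,f[:2]@U)
```

```text
up [ 0.49185334  0.50207941 -0.80999962] 0.3360252360329465 0.6173252619186238
shift [ 0.07080893  0.04951116 -1.44279314] 0.05459429362519001 0.06696807251853874
True [0.53830501 0.05657706 0.12987272] [0.90863757 0.01721359 3.94768945] 0.8693898093205875 0.2647260768821646
```

```bash
cat >> h.py <<'E'
def wedge(nm):
    c=get_calibration("wrist"); img,d,P,n,T=cloud("wrist",c); np.savez(f"pics/{nm}.npz",img=img,d=d,P=P,n=n,T=T)
    xy=P[...,:2]-SLOT;x=xy@X;y=xy@U;Z=P[...,2]
    hd=(abs(x)<.03)&(abs(y)<.025)&(Z>.13)&(Z<.175)
    zt=np.percentile(Z[hd],80); m=hd&(abs(Z-zt)<.004)
    r=cv2.minAreaRect((np.stack([x[m],y[m]],-1)*1000).astype(np.float32))
    print("wedge head z %.4f"%np.median(Z[m]),m.sum(),np.round(r[0],1),np.round(r[1],1),round(r[2],1))
    return img,x,y,Z
E
python3 - <<'E'
from h import *
gripper_to(.085); hold(.2); p=observe()["eef_pos"]; print(observe()["ft_force"])
move_l((*p[:2],.26),feed=.2)
q=p[:2]-U*.05; move_l((*q,.27),feed=.25); hold(.3)
img,x,y,Z=wedge("w_set"); save("w_set",np.clip(img[80:400,160:560].astype(float)*1.8,0,255).astype(np.uint8).repeat(2,0).repeat(2,1)[:600])
for lo in(.10,.12,.14):
    k=(abs(x)<.012)&(abs(y)<.03)&(Z>lo)&(Z<lo+.01); print(lo,k.sum(),np.median(y[k]).round(4))
print(observe()["time_s"])
E
```

```text
[-0.02141658  0.1157322   0.2221972 ]
wedge head z 0.1642 1907 [ 0.5 -0.1] [36.1 26.4] 0.0
0.1 0 nan
0.12 0 nan
0.14 0 nan
19.2917
```

View pics/w_set.png

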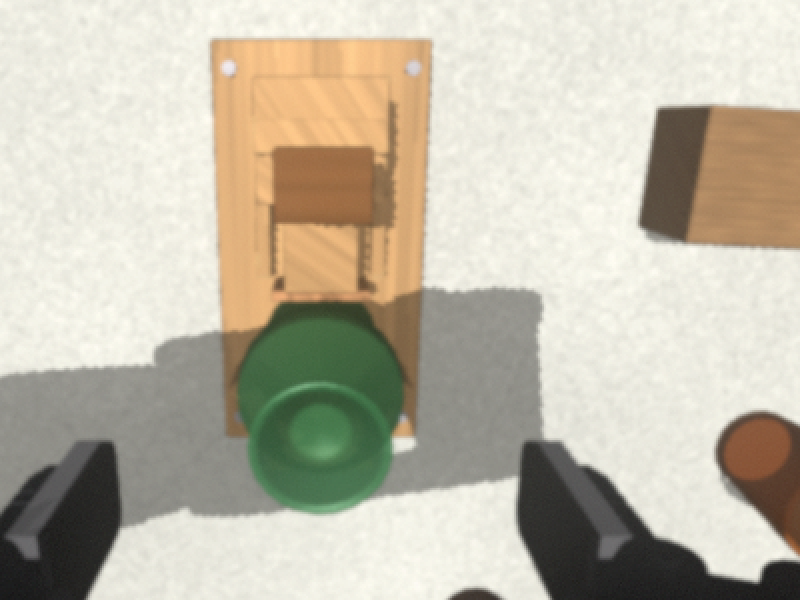

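The wedge stands free and square in the slot: head at crop (323,185), head z 164 mm, 0.5 mm off in x. Next I pick up the tamper.

Run:
```python
from h import *
B=np.array([.5557,-.279]); 
movep((*B,.25),ori(AC)); print(move_l((*B,.067),feed=.15,max_force=8))
gripper_to(.02,60); hold(.1); o=observe(); print(o["opening"],o["eef_pos"],o["ft_force"],o["time_s"])
if o["opening"]>.022:
    g=o["eef_pos"][2]; np.save("g.npy",np.array([*o["eef_pos"]]))
    move_l((*B,.32),feed=.2); hold(.2); o=observe(); print(o["opening"],o["ft_force"])
    movep((*(SLOT+X*.0005),.32),ori(AC)); hold(.2)
    top=g+.1642
    move_l((*(SLOT+X*.0005),top+.02),feed=.15,max_force=12); hold(.3)
    print(observe()["ft_force"],observe()["time_s"])
    c=get_calibration("wrist"); img,d,P,n,T=cloud("wrist",c); save("tamp",np.clip(img[80:400,160:560].astype(float)*1.8,0,255).astype(np.uint8).repeat(2,0).repeat(2,1)[:600])
    s=get_image("side")[0]; save("tamp_s",np.clip(s[150:350,180:380].astype(float)*1.8,0,255).astype(np.uint8).repeat(3,0).repeat(3,1))
```

```text
False
0.02680913254334042 [ 0.55599679 -0.27915162  0.06733935] [0.88516781 0.32734769 2.30821343] 22.4417
0.02691026428049555 [ 0.06270892 -0.34849847 -4.21892324]
[-0.59246972  1.0652061  -4.69452378] 26.4333
```

View pics/tamp_s.png

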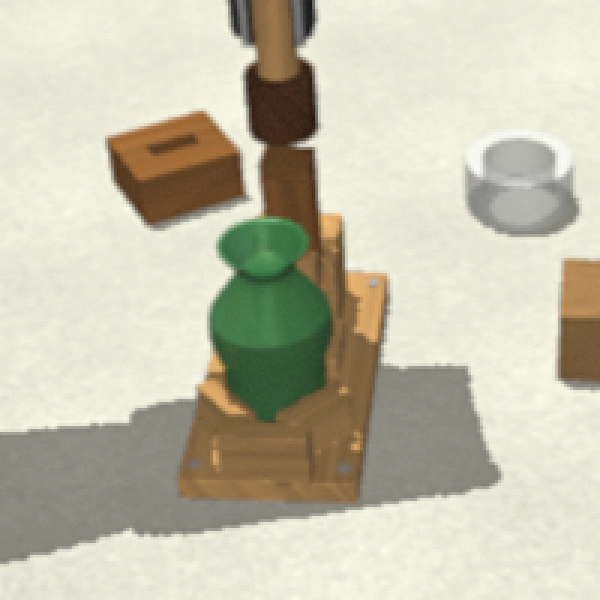

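The tamper hangs upright at crop (281,95), with its foot about 20 mm above the wedge head at (290,150) and clear of the vase. I'm making the first short tap and lifting clear.

Run:
```python
from h import *
g=np.load("g.npy")[2]; p=SLOT+X*.0005; top=g+.1642
move_l((*p,top+.006),feed=.05,max_force=10); hold(.2)
f0=observe()["ft_force"][2]
r=move_l((*p,top-.004),feed=.015,max_force=4); o=observe(); c=o["eef_pos"][2]; print("contact",r,(c-top)*1000,o["ft_force"]-[0,0,f0])
r=move_l((*p,c-.003),feed=.012,max_force=11); o=observe(); print("tap1",r,(o["eef_pos"][2]-top)*1000,o["ft_force"]-[0,0,f0])
move_l((*p,top+.02),feed=.08); hold(.2); o=observe(); print(o["ft_force"],o["opening"],o["time_s"])
```

```text
contact True -3.0517426784169577 [0.8983694  0.06278067 4.07357022]
tap1 False -6.127982584572922 [-0.01288226 -1.78236522  4.04000726]
[-0.6301553  -0.24270428 -4.03799781] 0.02712001339756521 28.7417
```

Run:
```python
from h import *
g=np.load("g.npy")[2]; p=SLOT+X*.0005; top=g+.1642
for k,F in((2,13),(3,15)):
    move_l((*p,top-.003),feed=.05,max_force=8); hold(.2); f0=observe()["ft_force"][2]
    r=move_l((*p,top-.028),feed=.012,max_force=F); o=observe(); print("tap",k,r,(o["eef_pos"][2]-top)*1000,o["ft_force"]-[0,0,f0])
    move_l((*p,top+.016),feed=.08); hold(.2); o=observe(); print(o["ft_force"],o["opening"],o["time_s"])
```

```text
tap 2 True -10.259169714120498 [0.2064282  0.13165391 8.02099991]
[-0.05178549  0.0364896  -4.47407046] 0.026518265995441076 31.25
tap 3 True -10.385239294584014 [-0.48778062 -0.75441864  8.07007672]
[ 0.30585254 -0.7344023  -4.53269483] 0.02659762624271638 33.675
```

Tap 3 moved it only 0.13 mm further, so it is at the stop. One firmer tap, still inside the stated 12–20 N, will make sure enough force stays on the vase. I'll log the force profile with it.

Run:
```python
from h import *
g=np.load("g.npy")[2]; p=SLOT+X*.0005; top=g+.1642
move_l((*p,top-.006),feed=.05,max_force=8); hold(.2); f0=observe()["ft_force"][2]
r=move_l((*p,top-.015),feed=.012,max_force=4); o=observe(); print("touch",r,(o["eef_pos"][2]-top)*1000,o["ft_force"][2]-f0)
r=move_l((*p,top-.028),feed=.012,max_force=14); o=observe(); print("tap4",r,(o["eef_pos"][2]-top)*1000,o["ft_force"][2]-f0)
hold(.1); o=observe(); print("held",(o["eef_pos"][2]-top)*1000,o["ft_force"][2]-f0)
move_l((*p,top+.016),feed=.08); hold(.2); o=observe(); print(o["ft_force"],o["opening"],o["time_s"])
```

```text
touch True -10.452358360729136 9.00189747806692
tap4 True -10.506702255534906 7.919705234534598
held -10.525337852380801 9.139745195426643
[ 0.2982681  -0.01177792 -4.35939743] 0.027053495777571518 36.2
```

Run:
```python
from h import *
b=np.load("g.npy"); p=SLOT+X*.0005
move_l((*p,.32),feed=.2)
movep((*b[:2],.25),ori(AC)); move_l((*b[:2],b[2]+.012),feed=.12,max_force=15); hold(.2)
r=move_l((*b[:2],b[2]-.006),feed=.012,max_force=2.5); o=observe(); print(r,(o["eef_pos"][2]-b[2])*1000,o["ft_force"],o["torque"])
gripper_to(.085); hold(.2); print(observe()["ft_force"])
move_l((*b[:2],.25),feed=.15)
q=SLOT-U*.05; movep((*q,.27),ori(AC)); hold(.3)
img,x,y,Z=wedge("w_fin")
k=(abs(x)<.012)&(Z>.085)&(Z<.095); 
save("fin",np.clip(img[80:400,160:560].astype(float)*1.8,0,255).astype(np.uint8).repeat(2,0).repeat(2,1)[:600])
s,d,P,n,T=cloud("side"); save("fin_s",np.clip(s[130:400,180:460].astype(float)*1.8,0,255).astype(np.uint8).repeat(2,0).repeat(2,1))
P0=np.load("pics/side0.npz")["P"]; 
for nm,Q in(("before",P0),("after",P)):
    m=(np.hypot(Q[...,0]-.5557,Q[...,1]+.279)<.04)
    for lo,hi in((.048,.06),(.095,.108),(.118,.13)):
        k=m&(Q[...,2]>lo)&(Q[...,2]<hi); print(nm,lo,k.sum(),np.median(Q[k],0).round(4))
    G=(np.hypot(Q[...,0]-.51,Q[...,1]+.042)<.06)&(Q[...,2]>.155)&(Q[...,2]<.175); print("rim",np.median(Q[G],0).round(4) if G.any() else 0)
print(observe()["time_s"])
```

```text
True -0.055991595888524315 [0.58852502 0.07146886 6.22049893] [0.04235995 0.07016658 0.00294106]
[-0.53213201  0.26998264 -0.25410342]
wedge head z 0.1545 1790 [ 2.2 -1. ] [26.5 36.1] 89.9
before 0.048 83 [ 0.5541 -0.2899  0.0542]
before 0.095 91 [ 0.554  -0.2903  0.1013]
before 0.118 209 [ 0.556  -0.2816  0.1211]
rim [ 0.5078 -0.031   0.1614]
after 0.048 76 [ 0.5538 -0.2896  0.0542]
after 0.095 93 [ 0.5537 -0.2897  0.1016]
after 0.118 214 [ 0.5555 -0.282   0.121 ]
rim [ 0.5083 -0.0315  0.1611]
44.45
```

View pics/fin_s.png

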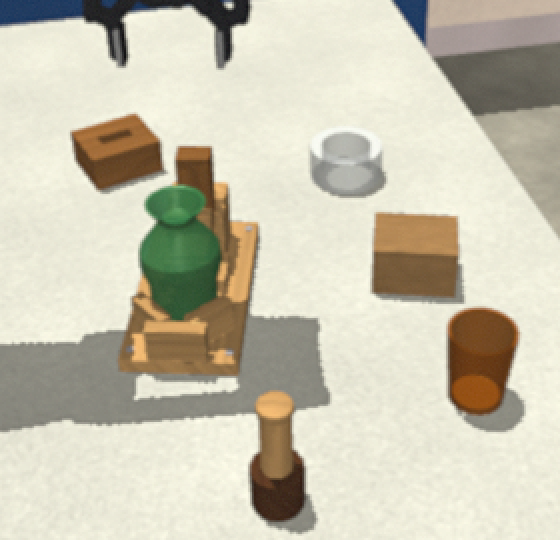

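View pics/fin.png

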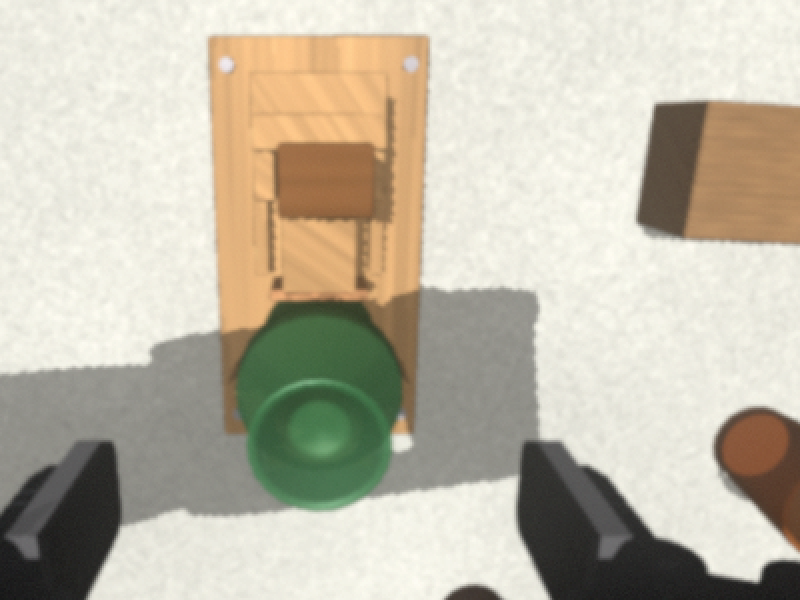

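The side view shows the tamper upright at (275,455), the vase upright at (180,250) and the bystanders in place. The wrist view shows the wedge seated square at (327,180), its head 9.7 mm lower than when set, which matches a jaw travel of about 1.6 mm. I'm handing in.

```bash
python3 -c "
from h import *
job_done(); print(observe()['time_s'])"
```

```text
the job is handed in; nothing more can be done
the job is handed in; nothing more can be done
```

I set the wedge in the slot, tapped it home with the tamper, stood the tamper back on the bench and handed the job in at about 44.5 s. It gave no verdict.

- **Setting the wedge:** The first light push stopped with about 2.3 N sideways. I shifted 1.5 mm, reseated the wedge and let go. It stood with its tip about 37 mm below the mouth, within 1 mm of the slot's middle.
- **Tapping:** I made four taps with lifts between. The last two moved the wedge less than 0.15 mm, so it is at its stop.
- **Last checks:**
  - **Wedge:** its head is 9.7 mm lower than when I set it. It sits about 2.2 mm off in x and 1 mm in y, inside the 6 and 10 mm limits. That x offset grew by about 1.7 mm during the tapping.
  - **Tamper:** it stands upright within about 1 mm of where it started.
  - **Vase:** its rim moved less than 1 mm.
  - **Bystanders:** the carton, tumbler and tape roll look untouched in the last pictures.
- **Not confirmed:**
  - **Force on the vase:** I could not measure it. That it is held tight rests on the wedge stopping at force limits of 13 N and 15 N.
  - **Fourth tap:** its peak was not recorded. It pushed on from about 9 N with a 14 N limit, so it may have reached about 23 N, just over the suggested 20 N.
  - **Top camera:** it disagreed with the wrist camera by about 3 mm in x (the side camera agreed), so I used the wrist and side views.

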